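# Unlatch a double lid on the bracket, close the parts box, lift off the outer lid

### The job

Pick up the double lid by its square stem and press its two end latches fully home against the upright face of the bent bracket, one after the other, turning the lid half round in between. Then lower the double lid onto the parts box so that the inner lid is fully seated in the box's mouth, and lift off the outer lid alone, leaving the inner lid seated. Finish holding the outer lid level in the gripper, well clear above the top of the stem; do not drop the lids or disturb the bell, hex keys or tire levers.

Things in the scene. Friction and masses are not known exactly. Their poses are not given: they have to be found in the camera images.
- parts_box: Open grey plastic parts box, 120 (x) x 90 (y) x 50 mm high, walls 4 mm (mouth 112 x 82 mm inside), screwed to the bench. Origin: centre of its underside, z up. Stands on one side of the bracket (left or right), the double lid on the other.
- box_mouth (a point): Centre of the box's mouth at rim height, 50 mm above the box's origin; axes as the box's.
- inner_lid: Aluminium inner lid, about 0.25 kg, nested under the outer lid; lies plug down on the bench. Origin: centre of its underside. Heights above it: plug 98 (x) x 68 (y) mm 0 to 5, 104 x 74 mm 5 to 10; flange 120 x 90 mm 10 to 18, which rests on the box rim when seated (origin then 10 mm below box_mouth). Fits the box either way round with 4 mm play a side (7 mm at first).
- stem_top (a point): Centre of the top of the inner lid's upright 16 mm square stem (sides along x and y), 80 mm above the inner lid's origin; axes as the inner lid's. The stem passes up through the outer lid's collar and stands 33 mm proud of it. Lifted by the stem, the inner lid carries the outer lid along.
- outer_lid: Grey plastic outer lid, about 0.2 kg: shallow cap 132 (x) x 102 (y) mm resting on the inner lid with 2 mm play a side. Origin: centre of its lower edge, 11 mm above the inner lid's origin when nested, axes alike; top plate's upper face 11 mm higher. While either latch is out it is hooked to the inner lid; with both home it lifts straight off, and must rise 69 mm to clear the stem.
- collar_top (a point): Centre of the top edge of the outer lid's square collar: 30 x 30 mm outside, 20 x 20 mm hole, 25 mm tall above the plate; 36 mm above the outer lid's origin, 47 above the inner lid's. Axes as the outer lid's. Grip it along y: along x the hooks (at x = 40 to 51 mm either side, up to 20.5 mm above the outer lid's origin) are in the way.
- latch_a (a joint): Steel slide latch at the outer lid's +x end: 0 = out (locked), 0.009 m = fully home (free). It slides inward along the lid, takes about 3 N, stays where it is pushed, and stops hard at 9 mm.
- latch_b (a joint): The same latch at the outer lid's -x end; 0 out, 0.009 m fully home.
- latch_a_tab (a point): Middle of the outer edge of latch a's tab (28 mm wide, 4 mm thick): 80 mm from the lid's centre along +x when out (14 mm proud of the lid's end), 71 mm when home; 24 mm above the inner lid's origin. Moves with the latch.
- latch_b_tab (a point): The same point of latch b's tab, along -x of the outer lid. Moves with the latch.
- bracket: Bent dark steel bracket screwed to the bench: upright plate 90 mm wide (y), 70 mm high, 5 mm thick, its flat front face at local x = 0 looking to local -x (towards the robot); its foot runs 60 mm behind it. Origin: middle of the front face's lower edge.
- bracket_face (a point): Point on the bracket's front face, 45 mm above the bench in the middle of its width; x points into the plate, y along it, z up.
- bell: Red plastic bicycle bell, 54 mm across, 43 mm high, origin under its centre. Loose; leave alone.
- hex_set: Fold-out hex key set, 96 x 36 x 20 mm, origin under its centre. Loose; leave alone.
- tire_levers: Three blue tire levers side by side, clipped together, about 117 x 61 x 10 mm, origin under its centre. Loose; leave alone.
There are look-alikes about, which are no part of the job. Leave any blue look-alike of the outer_lid alone.

How it is judged:
By the outcome, as a careful person would: the job done as asked, in the order asked, and still so for the second after the job is handed in, while the arm keeps its last pose, push and grip.
It also fails if it takes over 72 s, if anything falls off the work surface, if the arm or the gripper's body presses on something with over 40 N, if the wrist force passes 120 N, or if a joint passes its speed limit or range.

### The arm

A 6-joint arm with a two-finger parallel gripper is mounted at the origin on the work surface. World frame = base frame: x ahead of the robot, y to its left, z up, the work surface at z = 0. Lengths are in m, angles in degrees, forces in N, time in s.
With the tool pointing down it reaches from about 0.25 to 0.725 m from the base axis. Payload 9.7 kg.
Tool frame: the origin (TCP) lies midway between the tips of the shut fingers; the grasp point (between the pads) lies 19 mm behind it (bot.hold_point_z is the distance from the TCP to the grasp point, in m); z points along the fingers, y is the line along which they close (so a half turn about z gives the same grasp; the last joint's range is limited). The gripper opens to 85 mm and grips with 20 to 120 N. Pads are 22 mm wide; open, the fingers measure 114 mm over their backs; the gripper's body (76 mm by 85 mm) begins 54 mm behind the grasp point. The pads swing forward as they close: fully open they stand 13 mm farther back than shut.
Start: joints at [-68.583, 4.979, 10.078, 95.1, 0, 90], TCP at [0.201, -0.512, 0.231] pointing down, gripper open.
Joint ranges: [-179.16, 179.16], [-48.56, 103.87], [-65.8, 70.77], [-126.05, 130.52], [-82.76, 87.17], [-180, 180]. Speed limits (degrees/s): [127.2, 127.2, 147.25, 180, 180, 180].

### API

Orientations are given as [roll, pitch, yaw] about the fixed x, y, z axes, in that order (R = Rz(yaw) Ry(pitch) Rx(roll)).
In Python, from workcell import bot gives the robot as it stands.
- The arm moves only by the tool play_rows, never from a script. Its argument "steps" is a list that holds one entry, the list of rows, each a list of 4 numbers: the shift along the tool's x, y, z in m, then the turn about the tool's z in rad. In form: [[[tx, ty, tz, yaw], ...]]. A call has exactly 5 rows; each row shifts and turns the commanded pose from where the row before left it, along the tool's axes as they then stand; what a row does not reach is not made up. A row lasts 1/12 s, in which the tool goes at most 41.7 mm and 7.16 degrees, less where a joint would pass 70% of its speed; a pose out of reach is approached as far as the arm can. A call is refused whole if a number of a shift passes 0.0417 or a number of a turn 0.125, either way. A call with a gripper value outside its range is refused whole. "gripper" is the finger opening in m, from 0 to 0.0854, set as the call begins (left out, the last holds). The fingers move at their own pace and stop on an object; "squeeze" is the grip in N (left out, the last holds). Time passes only in rows, so rows that do not move let the fingers close, or fill a call up. It gives the time, the measured TCP pose, the force, the opening and the grip force at its end, in the units of the state.
- bot.get_obs(): the state, without advancing time (a new reading comes with each control period).
- bot.camera(name): name is "scene" or "top"; returns a dict with "img" (420x560x3 uint8, blue, green, red), "vfov" (degrees; the focal length in pixels is half the picture's height over the tangent of half this angle, whatever the lens; pixels are square), "cx", "cy" (the principal point, pixels), "xyz" and "attitude" of the camera in the world. Camera axes: x right, y down, z forward; pixel columns grow to the right and rows downward; lengths in m; the calibration is good to about 2 mm. A picture is of the moment at which its call begins. There is no depth.
- bot.job_done(): hands the job in; it is judged then, once.
The state is a dict: "time": time; "q": joint angles; "qd": joint speeds; "joint_efforts": joint torques, N m; "ee_pos": TCP position; "tcp_rot": TCP orientation; "wrist_force": force on the tool from outside, world axes, zero at the start; "torque": the same for the moment, N m; "opening": finger opening in m; "grasp_force": force on a finger pad.
Only numpy, scipy, OpenCV 4.12 (cv2) and the standard library are available. Lean on these libraries where they do the work, as an engineer would, in place of code of your own. Each camera call takes 0.05 s, during which the arm holds its last target. There are 200 camera calls.

## Working session

There is one attempt and no reset: what is moved stays moved. The work goes in short steps, Python scripts to look and compute and a tool call to move; the robot and the scene stay as the last step left them, time stands still between calls to the robot, and variables do not carry over. Pictures are saved under pics/ and viewed, at most 12 in all, crops included, and the job is handed in when it is done.

Besides the shell and the picture viewer there is one more tool, called after ">>>" as a command line: name --argument value ..., lists and objects as JSON in quotes. play_rows: Moves the arm, as the interface text tells. Its arguments: {"type":"object","properties":{"steps":{"type":"array","items":{"type":"array","items":{"type":"array","items":{"type":"number"}}}},"gripper":{"type":"number"},"squeeze":{"type":"number"}},"required":["steps"]}

```bash
mkdir -p pics
python3 - <<'E'
from workcell import bot
import cv2
o=bot.get_obs();print({k:o[k] for k in('time','ee_pos','tcp_rot','wrist_force','opening')})
for n in('scene','top'):
    c=bot.camera(n);cv2.imwrite(f'pics/{n}0.png',c['img']);print(n,{k:c[k] for k in c if k!='img'})
E
```

```text
{'time': 0.0, 'ee_pos': array([ 0.20073122, -0.51179972,  0.23057499]), 'tcp_rot': array([-1.79922574e+02,  1.46606959e-03,  2.14164679e+01]), 'wrist_force': array([0.48008432, 0.1542669 , 0.40833039]), 'opening': 0.08540496675252206}
scene {'vfov': 44.188129448129516, 'cx': 279.5233936618183, 'cy': 204.6410891471949, 'xyz': array([1.56862622, 0.20548734, 0.85020781]), 'attitude': array([-125.39596186,    1.08926281,   99.2489223 ])}
top {'vfov': 55.04185313708793, 'cx': 272.8939192115007, 'cy': 207.76706791623468, 'xyz': array([ 0.42012125, -0.01950989,  1.28188617]), 'attitude': array([-174.06178915,    0.34523462,  -89.04491361])}
```

View pics/scene0.png

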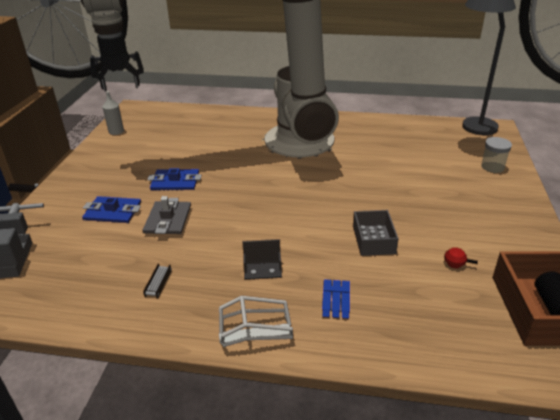

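View pics/top0.png

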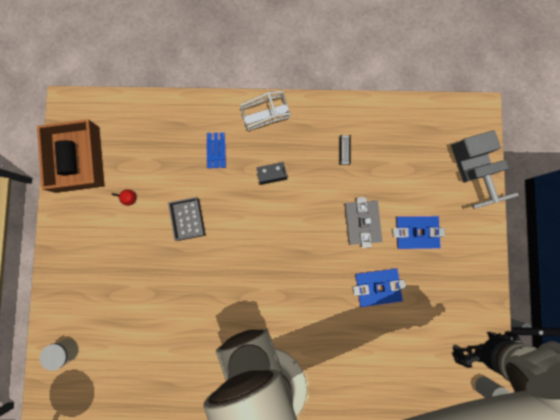

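The scene view shows the grey double lid at (167,216), the two blue look-alikes at (175,179) and (112,208), the box at (375,232) and the bracket at (262,258). In the top view the candidates are the grey lid (363,222), which matches the description, and the blue ones (419,232) and (379,288), which I leave alone. The box is at (187,219) and the bracket at (272,173).

```bash
cat > h.py <<'E'
import numpy as np, cv2
from scipy.spatial.transform import Rotation as Ro
from workcell import bot
def cal(c):
    f=210/np.tan(np.radians(c['vfov']/2)); return f,Ro.from_euler('xyz',c['attitude'],degrees=True).as_matrix()
def ray(c,p):
    f,R=cal(c); return R@np.array([(p[0]-c['cx'])/f,(p[1]-c['cy'])/f,1.])
def plane(c,p,z):
    d=ray(c,p); return c['xyz']+d*(z-c['xyz'][2])/d[2]
def tri(c1,p1,c2,p2):
    a,b=ray(c1,p1),ray(c2,p2); s=np.linalg.lstsq(np.c_[a,-b],c2['xyz']-c1['xyz'],rcond=None)[0]
    P,Q=c1['xyz']+a*s[0],c2['xyz']+b*s[1]; return (P+Q)/2,np.linalg.norm(P-Q)
def proj(c,X):
    f,R=cal(c); v=R.T@(np.array(X)-c['xyz']); return np.array([c['cx'],c['cy']])+f*v[:2]/v[2]
def crop(c,x,y,w,h,k): return cv2.resize(c['img'][y:y+h,x:x+w],None,fx=k,fy=k,interpolation=cv2.INTER_CUBIC)
E
python3 - <<'E'
from h import *
s,t=bot.camera('scene'),bot.camera('top')
def g(img):
    for k in range(0,560,0x7fff):pass
    return img
a=crop(t,335,190,56,64,6); b=crop(s,135,188,66,54,6)
c=crop(t,160,190,56,60,6); d=crop(s,345,200,66,60,6)
e=crop(t,245,150,56,44,6); 
H=400
pad=lambda i,w:cv2.copyMakeBorder(i,0,max(0,H-i.shape[0]),0,w-i.shape[1],cv2.BORDER_CONSTANT)[:H]
cv2.imwrite('pics/lid.png',np.hstack([pad(a,400),pad(b,400)]))
cv2.imwrite('pics/box.png',np.hstack([pad(c,400),pad(d,400)]))
f=crop(s,232,232,66,54,6)
cv2.imwrite('pics/brk.png',np.hstack([pad(e,400),pad(f,400)]))
E
```

```text
(no output)
```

View pics/lid.png

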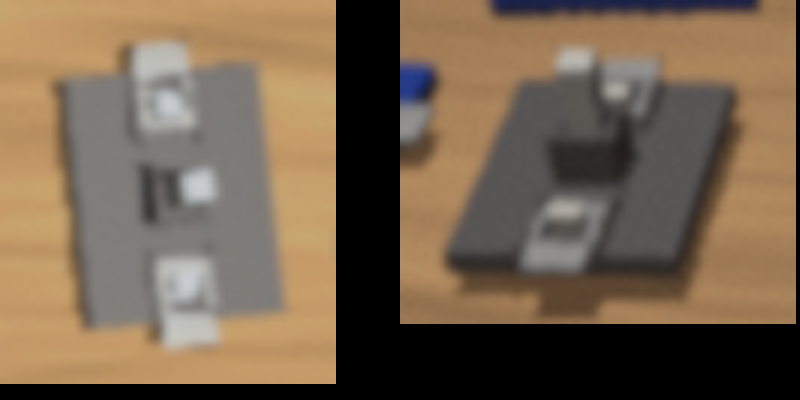

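View pics/box.png

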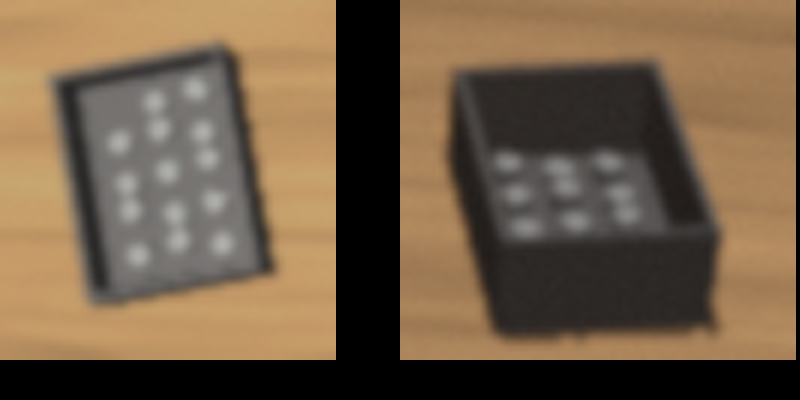

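View pics/brk.png

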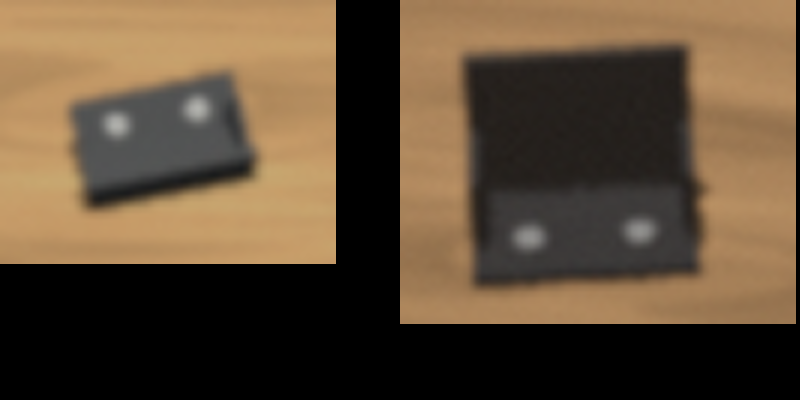

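Crops (6x): the grey lid has steel latches at both ends, a stem top at crop (198,185) in the top view and (177,58) in the scene view, and plate corners (62,82), (257,66), (283,308), (88,326). Box rim corners are (52,78), (228,45), (272,272), (94,302). The bracket plate's top edge runs (65,58)–(287,47) in the scene view, and its front face is the dark strip along the bottom in the top view.

```bash
cat > m.py <<'E'
from h import *
s,t=bot.camera('scene'),bot.camera('top')
u=lambda p,o:(np.array(p)+.5)/6-.5+np.array(o)
np.set_printoptions(precision=4,suppress=True)
L,LS,B,BS,K,KS=(335,190),(135,188),(160,190),(345,200),(245,150),(232,232)
print('stem',tri(t,u((198,185),L),s,u((177,58),LS)))
print('plate22',[plane(t,u(p,L),.022)[:2] for p in((62,82),(257,66),(283,308),(88,326))])
for a,b in(((62,82),(280,264)),((257,66),(48,256)),((283,308),(128,80)),((88,326),(333,88))): print(' lidc',tri(t,u(a,L),s,u(b,LS)))
print('tabs',[plane(t,u(p,L),.026)[:2] for p in((158,42),(190,347))])
bb=[]
for a,b in(((52,78),(316,232)),((228,45),(102,240)),((272,272),(55,72)),((94,302),(258,65))):
    r=tri(t,u(a,B),s,u(b,BS)); bb.append(plane(t,u(a,B),.05)[:2]); print(' box',r,bb[-1])
print('box mean',np.mean(bb,0))
for n,z,P in(('bot0',0,((88,207),(255,178))),('top70',.07,((85,188),(252,157))),('backtop70',.07,((72,103),(235,72)))):
    print(n,[plane(t,u(p,K),z)[:2] for p in P])
print('scene top70',[plane(s,u(p,KS),.07)[:2] for p in((287,47),(65,58))])
print('tri',tri(t,u((85,188),K),s,u((287,47),KS)),tri(t,u((252,157),K),s,u((65,58),KS)))
E
python3 m.py
```

```text
stem (array([ 0.511 , -0.2916,  0.0818]), np.float64(0.0028172907706725107))
plate22 [array([ 0.5689, -0.2358]), array([ 0.579 , -0.3379]), array([ 0.4528, -0.3501]), array([ 0.4418, -0.2491])]
 lidc (array([ 0.5689, -0.2346,  0.018 ]), np.float64(0.003870150909492321))
 lidc (array([ 0.5787, -0.3367,  0.0192]), np.float64(0.003946588585989125))
 lidc (array([ 0.452 , -0.3469,  0.024 ]), np.float64(0.005340046879087412))
 lidc (array([ 0.4417, -0.2486,  0.0212]), np.float64(0.0013111381375887137))
tabs [array([ 0.5903, -0.2853]), array([ 0.4318, -0.3009])]
 box (array([0.5591, 0.3146, 0.0487]), np.float64(0.0028139832020355497)) [0.559  0.3128]
 box (array([0.5773, 0.2269, 0.0491]), np.float64(0.007451025735023587)) [0.5775 0.2229]
 box (array([0.461 , 0.2018, 0.0464]), np.float64(0.009662114053309396)) [0.4614 0.1963]
 box (array([0.4445, 0.2905, 0.0471]), np.float64(0.006616026633921274)) [0.4447 0.2864]
box mean [0.5107 0.2546]
bot0 [array([0.6292, 0.0356]), array([ 0.6464, -0.0537])]
top70 [array([0.6275, 0.0343]), array([ 0.6448, -0.0502])]
backtop70 [array([0.6713, 0.0418]), array([ 0.6886, -0.0409])]
scene top70 [array([0.6281, 0.037 ]), array([ 0.647 , -0.0489])]
tri (array([0.6274, 0.0356, 0.0692]), np.float64(0.0025672377610035137)) (array([ 0.645 , -0.0498,  0.0683]), np.float64(0.0008158053932953094))
```

>>> play_rows --steps '[[[0.037,-0.009,0,0],[0.037,-0.009,0,0],[0.037,-0.009,0,0],[0.037,-0.009,0,0],[0.037,-0.009,0,0]]]'

```text
time: 0.72
ee_pos: [0.3578, -0.4014, 0.2314]
tcp_rot: [180.0, -0.0, 21.4]
wrist_force: [0.6, -0.8, 0.2]
opening: 0.0855
grasp_force: 0.0
```

>>> play_rows --steps '[[[0.037,-0.009,0,0],[0.037,-0.009,0,0],[0.037,-0.009,0,0],[0.037,-0.009,0,0],[0.037,-0.009,0,0]]]'

```text
time: 1.13
ee_pos: [0.5138, -0.2917, 0.2314]
tcp_rot: [180.0, -0.0, 21.4]
wrist_force: [-0.0, -0.9, -0.4]
opening: 0.0852
grasp_force: 0.0
```

>>> play_rows --steps '[[[0,0,0,-0.12],[0,0,0,-0.12],[0,0,0,-0.12],[0,0,0,-0.12],[0,0,0,-0.12]]]'

```text
time: 1.55
ee_pos: [0.5125, -0.2929, 0.2311]
tcp_rot: [-180.0, 0.0, 56.2]
wrist_force: [-0.1, -0.2, -0.1]
opening: 0.0856
grasp_force: 0.0
```

>>> play_rows --steps '[[[0,0,0,-0.12],[0,0,0,-0.12],[0,0,0,-0.12],[0,0,0,-0.12],[0,0,0,-0.12]]]'

```text
time: 1.97
ee_pos: [0.5124, -0.2931, 0.2312]
tcp_rot: [-180.0, -0.0, 90.5]
wrist_force: [0.1, 0.1, 0.3]
opening: 0.0855
grasp_force: 0.0
```

>>> play_rows --steps '[[[0,0,0,-0.1],[0,0,0,0],[0,0,0,0],[0,0,0,0],[0,0,0,0]]]' --gripper 0.06

```text
time: 2.38
ee_pos: [0.5124, -0.2931, 0.2312]
tcp_rot: [-180.0, -0.0, 95.8]
wrist_force: [0.1, 0.1, -0.4]
opening: 0.0599
grasp_force: 0.0
```

```bash
cat > d.py <<'E'
import sys
from h import *
# d.py x y z yaw : print tool-axis deltas
np.set_printoptions(precision=4,suppress=True)
def d(x,y,z,yaw):
    o=bot.get_obs(); p=o['ee_pos']; w=o['tcp_rot'][2]; a=np.radians(w)
    D=np.array([x,y,z])-p
    tx,ty=D[0]*np.cos(a)+D[1]*np.sin(a), D[0]*np.sin(a)-D[1]*np.cos(a)
    print('t',o['time'],'p',p,'rpy',o['tcp_rot'],'q',o['q'],'F',o['wrist_force'],'open',o['opening'],'g',o['grasp_force'])
    print('tool shift',tx,ty,-D[2],'turn rad',-np.radians((yaw-w+180)%360-180))
if __name__=='__main__': d(*map(float,sys.argv[1:]))
E
python3 d.py .511 -.2925 .05 95.7
```

```text
t 2.3833 p [ 0.5124 -0.2931  0.2312] rpy [-179.9973   -0.0023   95.766 ] q [-29.7723  10.6662  16.3947  95.7321   0.0003  54.4617] F [ 0.0543  0.1144 -0.4438] open 0.05988800085977031 g 0.0
tool shift 0.0007702303385099261 -0.0013432945550243044 0.1812457392887693 turn rad 0.0011516201857495608
```

>>> play_rows --steps '[[[0.001,-0.001,0.025,0],[0,0,0.03,0],[0,0,0.03,0],[0,0,0.03,0],[0,0,0.025,0]]]'

```text
time: 2.8
ee_pos: [0.5108, -0.292, 0.0892]
tcp_rot: [-180.0, -0.0, 95.8]
wrist_force: [-1.3, -0.9, 0.2]
opening: 0.0603
grasp_force: 0.0
```

>>> play_rows --steps '[[[0,0,0.01,0],[0,0,0.01,0],[0,0,0.01,0],[0,0,0.009,0],[0,0,0,0]]]'

```text
time: 3.22
ee_pos: [0.5111, -0.2921, 0.0513]
tcp_rot: [-180.0, -0.0, 95.9]
wrist_force: [-0.3, 0.5, 0.3]
opening: 0.0601
grasp_force: 0.0
```

Run:
```python
from h import *
t=bot.camera('top');s=bot.camera('scene');print(bot.get_obs()['ee_pos'])
cv2.imwrite('pics/g1.png',np.hstack([crop(t,325,175,80,80,5),crop(s,125,150,80,80,5)]))
```

```text
[ 0.51155805 -0.29237547  0.05282718]
```

View pics/g1.png

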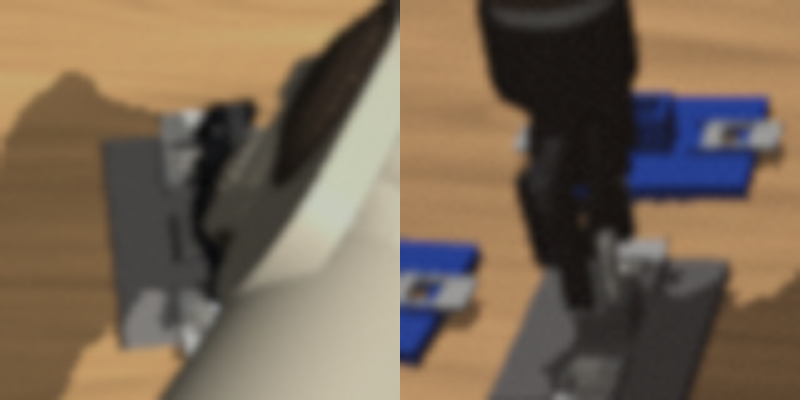

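The top view is mostly hidden by the arm. In the scene crop the stem top is around (605,245), partly behind the front finger, whose tip is near (580,300). I'll check the sideways alignment by projecting.

Run:
```python
from h import *
s=bot.camera('scene');o=bot.get_obs();p=o['ee_pos'];a=np.radians(o['tcp_rot'][2]);y=np.array([np.sin(a),-np.cos(a),0]);x=np.array([np.cos(a),np.sin(a),0])
q=lambda X:(proj(s,X)-[125,150])*5+[400,0]
print('stem',q([.511,-.2925,.08]))
for k in(.03,.04):
  for h in (0,.013): print(k,h,[q(p+k*y+e*x+[0,0,h]) for e in(-.011,.011)])
print('rear',[q(p-.03*y+e*x+[0,0,.013]) for e in(-.011,.011)])
```

```text
stem [591.5188804  238.58528931]
0.03 0 [array([564.21217954, 313.54356523]), array([605.53083212, 314.35492892])]
0.03 0.013 [array([560.34400274, 293.45867027]), array([601.88969987, 294.25533206])]
0.04 0 [array([559.42268915, 324.89313938]), array([600.98608727, 325.72027226])]
0.04 0.013 [array([555.50417774, 304.75018637]), array([597.2973248, 305.5625608])]
rear [array([588.20078443, 228.46762221]), array([628.32118708, 229.17639851])]
```

>>> play_rows --steps '[[[0,0,0,0],[0,0,0,0],[0,0,0,0],[0,0,0,0],[0,0,0,0]]]' --gripper 0 --squeeze 80

```text
time: 3.78
ee_pos: [0.5113, -0.2924, 0.0527]
tcp_rot: [180.0, 0.0, 95.9]
wrist_force: [-2.6, 0.7, 4.0]
opening: 0.015
grasp_force: 78.2
```

>>> play_rows --steps '[[[0,0,0,0],[0,0,0,0],[0,0,0,0],[0,0,0,0],[0,0,0,0]]]'

```text
time: 4.2
ee_pos: [0.5113, -0.2924, 0.0528]
tcp_rot: [180.0, 0.0, 95.9]
wrist_force: [-2.9, 0.6, 5.4]
opening: 0.0148
grasp_force: 78.3
```

>>> play_rows --steps '[[[0,0,-0.01,0],[0,0,-0.015,0],[0,0,-0.015,0],[0,0,-0.01,0],[0,0,0,0]]]'

```text
time: 4.62
ee_pos: [0.5122, -0.2926, 0.1045]
tcp_rot: [179.9, 0.1, 95.9]
wrist_force: [0.1, -0.1, -3.5]
opening: 0.0143
grasp_force: 78.7
```

```bash
python3 d.py .53 -.05 .07 101
```

```text
t 4.6167 p [ 0.5122 -0.2926  0.1045] rpy [179.8592   0.0906  95.9063] q [-29.744    9.6183   1.1866  81.401    0.0084  54.3496] F [ 0.111  -0.0542 -3.5304] open 0.014346353470880435 g 78.65100145339966
tool shift 0.23952680597141676 0.04264516317520861 0.03453421807383422 turn rad -0.08890159049507433
```

>>> play_rows --steps '[[[0.015,0.003,0.003,0],[0.025,0.005,0.003,0],[0.03,0.006,0.003,0],[0.03,0.006,0.003,0],[0.03,0.006,0.003,0]]]'

```text
time: 5.03
ee_pos: [0.5231, -0.1584, 0.0858]
tcp_rot: [-179.9, -0.1, 95.9]
wrist_force: [0.2, -0.1, -4.9]
opening: 0.0142
grasp_force: 78.4
```

>>> play_rows --steps '[[[0.03,0.006,0.003,0],[0.03,0.006,0.003,0],[0.03,0.006,0.003,0],[0.025,0.006,0.003,0],[0.016,0.004,0.003,0]]]'

```text
time: 5.45
ee_pos: [0.5375, -0.0241, 0.0709]
tcp_rot: [-179.9, -0.1, 96.0]
wrist_force: [-0.1, -0.2, -5.6]
opening: 0.0144
grasp_force: 78.4
```

>>> play_rows --steps '[[[0,0,0,-0.03],[0,0,0,-0.03],[0,0,0,-0.027],[0,0,0,0],[0,0,0,0]]]'

```text
time: 5.87
ee_pos: [0.5376, -0.0267, 0.0713]
tcp_rot: [-179.9, -0.0, 100.9]
wrist_force: [-0.4, -0.2, -4.8]
opening: 0.0145
grasp_force: 78.4
```

```bash
python3 d.py .539 -.027 .074 100.9
python3 - <<'E'
from h import *
t=bot.camera('top');s=bot.camera('scene')
cv2.imwrite('pics/b1.png',np.hstack([crop(t,230,135,100,100,4),crop(s,200,180,100,100,4)]))
E
```

```text
t 5.8667 p [ 0.5376 -0.0267  0.0713] rpy [-179.9242   -0.0245  100.8573] q [-2.843   3.3877 -9.3007 77.3911  0.0059 76.2997] F [-0.3687 -0.2422 -4.7648] open 0.014510550783607707 g 78.35620164871216
tool shift -0.0005832366919959085 0.001285278946159577 -0.002668687808647499 turn rad -0.0007450067777885549
```

View pics/b1.png

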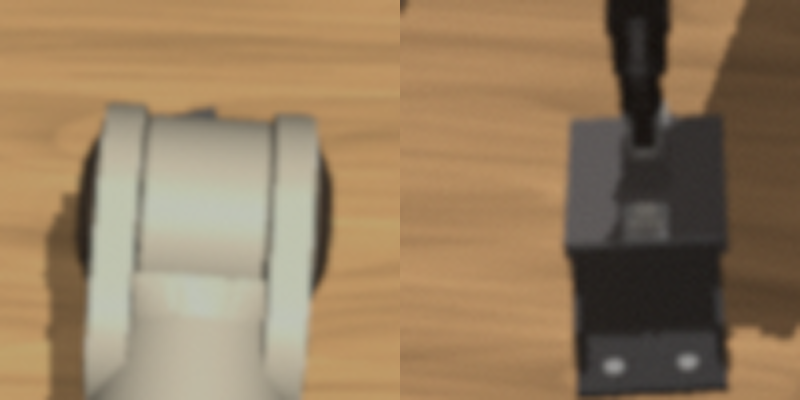

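The lid hangs level in front of the bracket, its front edge parallel to the plate and centred on it (scene crop (645,240)). Next I press.

>>> play_rows --steps '[[[0,0.003,0,0],[0,0.005,0,0],[0,0.005,0,0],[0,0.004,0,0],[0,0.001,0,0]]]'

```text
time: 6.38
ee_pos: [0.5567, -0.0235, 0.0722]
tcp_rot: [180.0, -0.0, 100.9]
wrist_force: [0.4, -0.3, -4.5]
opening: 0.0147
grasp_force: 78.4
```

>>> play_rows --steps '[[[0,0.001,0,0],[0,0.001,0,0],[0,0.001,0,0],[0,0.001,0,0],[0,0.001,0,0]]]'

```text
time: 6.8
ee_pos: [0.5605, -0.0228, 0.0722]
tcp_rot: [-180.0, 0.0, 100.9]
wrist_force: [-2.5, -0.8, -4.4]
opening: 0.0148
grasp_force: 78.5
```

>>> play_rows --steps '[[[0,0.001,0,0],[0,0.001,0,0],[0,0.001,0,0],[0,0,0,0],[0,0,0,0]]]'

```text
time: 7.22
ee_pos: [0.5638, -0.0221, 0.0723]
tcp_rot: [180.0, -0.0, 100.9]
wrist_force: [-1.9, -0.4, -5.6]
opening: 0.0146
grasp_force: 78.4
```

>>> play_rows --steps '[[[0,0.001,0,0],[0,0.001,0,0],[0,0.001,0,0],[0,0,0,0],[0,0,0,0]]]'

```text
time: 7.63
ee_pos: [0.5668, -0.0216, 0.0723]
tcp_rot: [180.0, -0.0, 100.9]
wrist_force: [-2.2, 0.5, -5.3]
opening: 0.0143
grasp_force: 78.3
```

>>> play_rows --steps '[[[0,0.001,0,0],[0,0.001,0,0],[0,0,0,0],[0,0,0,0],[0,0,0,0]]]'

```text
time: 8.05
ee_pos: [0.5681, -0.0213, 0.0722]
tcp_rot: [-179.9, 0.0, 100.9]
wrist_force: [-5.3, -1.3, -3.4]
opening: 0.0145
grasp_force: 78.7
```

>>> play_rows --steps '[[[0,0.001,0,0],[0,0.001,0,0],[0,0,0,0],[0,0,0,0],[0,0,0,0]]]'

```text
time: 8.47
ee_pos: [0.5685, -0.0213, 0.0721]
tcp_rot: [-179.7, 0.0, 100.9]
wrist_force: [-13.7, -2.9, 1.4]
opening: 0.0144
grasp_force: 79.3
```

```bash
python3 d.py .539 -.027 .074 100.9
python3 - <<'E'
from h import *
for i in range(4): bot.camera('top');print(bot.get_obs()['wrist_force'],bot.get_obs()['ee_pos'])
E
```

```text
t 8.4667 p [ 0.5685 -0.0213  0.0721] rpy [-179.7441    0.0068  100.866 ] q [-2.1152  7.6806 -4.5858 77.9815 -0.0641 77.019 ] F [-13.6983  -2.8551   1.4152] open 0.014375995903586415 g 79.34555411338806
tool shift -1.7710625360251205e-05 -0.030058312479013485 -0.0019111101257056756 turn rad -0.0005927903785401392
[-13.44937471  -3.49405453   0.75050674] [ 0.56850445 -0.02135109  0.07206114]
[-13.2680972   -3.48612121   0.45758544] [ 0.56849351 -0.02134307  0.0720624 ]
[-13.162081    -3.13684225   0.66504204] [ 0.56851757 -0.02131989  0.07209493]
[-13.39394934  -3.47530565   0.60203171] [ 0.56849452 -0.02133238  0.07205252]
```

>>> play_rows --steps '[[[0,0.001,0,0],[0,0,0,0],[0,0,0,0],[0,0,0,0],[0,0,0,0]]]'

```text
time: 9.08
ee_pos: [0.5687, -0.0213, 0.072]
tcp_rot: [-179.7, 0.0, 100.9]
wrist_force: [-18.4, -4.4, 2.9]
opening: 0.0145
grasp_force: 79.7
```

>>> play_rows --steps '[[[0,-0.006,0,0],[0,-0.012,0,0],[0,-0.015,0,0],[0,-0.015,0,0],[0,-0.01,0,0]]]'

```text
time: 9.5
ee_pos: [0.5141, -0.0317, 0.0726]
tcp_rot: [179.9, 0.0, 100.9]
wrist_force: [-0.0, 0.9, -3.6]
opening: 0.0145
grasp_force: 78.9
```

>>> play_rows --steps '[[[0,0,0,-0.03],[0,0,0,-0.11],[0,0,0,-0.11],[0,0,0,-0.11],[0,0,0,-0.11]]]'

```text
time: 9.92
ee_pos: [0.5152, -0.0315, 0.0727]
tcp_rot: [179.9, 0.1, 128.1]
wrist_force: [0.0, 0.7, -5.2]
opening: 0.0146
grasp_force: 79.1
```

>>> play_rows --steps '[[[0,0,0,-0.11],[0,0,0,-0.11],[0,0,0,-0.11],[0,0,0,-0.11],[0,0,0,-0.11]]]'

```text
time: 10.33
ee_pos: [0.5152, -0.0315, 0.0727]
tcp_rot: [180.0, 0.1, 159.6]
wrist_force: [-0.4, -1.3, -4.5]
opening: 0.0148
grasp_force: 79.1
```

>>> play_rows --steps '[[[0,0,0,-0.11],[0,0,0,-0.11],[0,0,0,-0.11],[0,0,0,-0.11],[0,0,0,-0.11]]]'

```text
time: 10.75
ee_pos: [0.5152, -0.0315, 0.0727]
tcp_rot: [-180.0, 0.1, -168.8]
wrist_force: [-0.2, -0.1, -3.5]
opening: 0.0143
grasp_force: 79.1
```

>>> play_rows --steps '[[[0,0,0,-0.11],[0,0,0,-0.11],[0,0,0,-0.11],[0,0,0,-0.11],[0,0,0,-0.11]]]'

```text
time: 11.17
ee_pos: [0.5152, -0.0315, 0.0727]
tcp_rot: [-179.9, 0.1, -137.3]
wrist_force: [0.2, -0.6, -4.4]
opening: 0.0143
grasp_force: 79.1
```

>>> play_rows --steps '[[[0,0,0,-0.11],[0,0,0,-0.11],[0,0,0,-0.11],[0,0,0,-0.11],[0,0,0,-0.11]]]'

```text
time: 11.58
ee_pos: [0.5152, -0.0315, 0.0727]
tcp_rot: [-179.9, 0.0, -105.8]
wrist_force: [0.5, -0.4, -4.5]
opening: 0.014
grasp_force: 79.1
```

>>> play_rows --steps '[[[0,0,0,-0.11],[0,0,0,-0.11],[0,0,0,-0.11],[0,0,0,-0.11],[0,0,0,-0.03]]]'

```text
time: 12.0
ee_pos: [0.5152, -0.0315, 0.0727]
tcp_rot: [-179.9, -0.0, -78.8]
wrist_force: [-0.8, 0.4, -4.7]
opening: 0.0145
grasp_force: 79.1
```

```bash
python3 d.py .539 -.027 .0722 -79.1
```

```text
t 12.0 p [ 0.5152 -0.0315  0.0727] rpy [-179.9091   -0.0055  -78.8267] q [  -3.5087    0.1878  -12.4333   77.2895    0.0177 -104.682 ] F [-0.7739  0.3922 -4.7013] open 0.014522155165128895 g 79.0759027004242
tool shift 0.0001863894666197857 -0.0241861480377754 0.0004668057690322136 turn rad 0.004769763703594311
```

>>> play_rows --steps '[[[0,-0.006,0,0.005],[0,-0.01,0,0],[0,-0.011,0,0],[0,-0.008,0,0],[0,-0.003,0,0]]]'

```text
time: 12.42
ee_pos: [0.5536, -0.0243, 0.0722]
tcp_rot: [-180.0, -0.0, -79.5]
wrist_force: [-0.4, 0.2, -4.4]
opening: 0.0145
grasp_force: 79.1
```

>>> play_rows --steps '[[[0,-0.001,0,0],[0,-0.001,0,0],[0,-0.001,0,0],[0,-0.001,0,0],[0,-0.001,0,0]]]'

```text
time: 12.83
ee_pos: [0.5566, -0.0238, 0.0723]
tcp_rot: [180.0, -0.0, -79.5]
wrist_force: [-1.5, -0.6, -4.3]
opening: 0.0147
grasp_force: 79.1
```

>>> play_rows --steps '[[[0,-0.001,0,0],[0,-0.001,0,0],[0,-0.001,0,0],[0,-0.001,0,0],[0,0,0,0]]]'

```text
time: 13.25
ee_pos: [0.5608, -0.023, 0.0722]
tcp_rot: [180.0, 0.0, -79.5]
wrist_force: [-2.8, -0.2, -4.5]
opening: 0.0145
grasp_force: 79.2
```

>>> play_rows --steps '[[[0,-0.001,0,0],[0,-0.001,0,0],[0,-0.001,0,0],[0,0,0,0],[0,0,0,0]]]'

```text
time: 13.67
ee_pos: [0.5639, -0.0224, 0.0723]
tcp_rot: [-180.0, 0.0, -79.5]
wrist_force: [-1.9, -0.1, -3.7]
opening: 0.0151
grasp_force: 79.2
```

>>> play_rows --steps '[[[0,-0.001,0,0],[0,-0.001,0,0],[0,-0.001,0,0],[0,0,0,0],[0,0,0,0]]]'

```text
time: 14.08
ee_pos: [0.5669, -0.0218, 0.0723]
tcp_rot: [-180.0, 0.0, -79.5]
wrist_force: [-1.2, 0.3, -4.7]
opening: 0.015
grasp_force: 79.2
```

>>> play_rows --steps '[[[0,-0.001,0,0],[0,-0.001,0,0],[0,0,0,0],[0,0,0,0],[0,0,0,0]]]'

```text
time: 14.5
ee_pos: [0.5679, -0.0217, 0.0722]
tcp_rot: [179.9, -0.0, -79.5]
wrist_force: [-6.5, -2.0, -1.3]
opening: 0.0143
grasp_force: 79.6
```

>>> play_rows --steps '[[[0,-0.001,0,0],[0,0,0,0],[0,0,0,0],[0,0,0,0],[0,0,0,0]]]'

```text
time: 14.92
ee_pos: [0.5681, -0.0217, 0.0721]
tcp_rot: [179.8, -0.0, -79.5]
wrist_force: [-11.3, -3.2, 2.1]
opening: 0.0143
grasp_force: 79.9
```

>>> play_rows --steps '[[[0,-0.001,0,0],[0,-0.0005,0,0],[0,0,0,0],[0,0,0,0],[0,0,0,0]]]'

```text
time: 15.33
ee_pos: [0.5684, -0.0217, 0.072]
tcp_rot: [179.7, -0.0, -79.5]
wrist_force: [-17.1, -4.5, 4.4]
opening: 0.0146
grasp_force: 80.4
```

>>> play_rows --steps '[[[0,0.005,0,0],[0,0.008,0,0],[0,0.009,0,0],[0,0.008,0,0],[0,0.003,0,0]]]'

```text
time: 15.75
ee_pos: [0.5376, -0.0273, 0.0725]
tcp_rot: [-180.0, 0.0, -79.5]
wrist_force: [-0.4, -1.3, -4.4]
opening: 0.0146
grasp_force: 79.4
```

>>> play_rows --steps '[[[0,0,-0.01,0],[0,0,-0.02,0],[0,0,-0.025,0],[0,0,-0.02,0],[0,0,-0.015,0]]]'

```text
time: 16.17
ee_pos: [0.5395, -0.0271, 0.1654]
tcp_rot: [-179.8, -0.0, -79.5]
wrist_force: [1.1, -0.3, -3.9]
opening: 0.0148
grasp_force: 79.4
```

>>> play_rows --steps '[[[-0.015,-0.001,0,0],[-0.027,-0.002,0,0],[-0.033,-0.003,0,0],[-0.033,-0.003,0,0],[-0.033,-0.003,0,0]]]'

```text
time: 16.58
ee_pos: [0.5249, 0.1151, 0.1634]
tcp_rot: [-179.9, 0.0, -79.5]
wrist_force: [1.4, -0.3, -4.3]
opening: 0.0145
grasp_force: 79.4
```

>>> play_rows --steps '[[[-0.033,-0.003,0,0],[-0.033,-0.003,0,0],[-0.033,-0.003,0,0],[-0.028,-0.002,0,0],[-0.015,-0.001,0,0]]]'

```text
time: 17.0
ee_pos: [0.5104, 0.2587, 0.163]
tcp_rot: [-179.9, 0.1, -79.4]
wrist_force: [-0.5, -0.4, -4.9]
opening: 0.0147
grasp_force: 79.4
```

>>> play_rows --steps '[[[0,0,0,-0.02],[0,0,0,-0.017],[0,0,0,0],[0,0,0,0],[0,0,0,0]]]'

```text
time: 17.42
ee_pos: [0.511, 0.2545, 0.1625]
tcp_rot: [-180.0, -0.0, -77.5]
wrist_force: [-0.4, 0.1, -4.4]
opening: 0.0146
grasp_force: 79.4
```

```bash
python3 d.py .5107 .2555 .12 -77.4
```

```text
t 17.4167 p [0.511  0.2545 0.1625] rpy [-179.9827   -0.005   -77.4721] q [ 26.4763   6.9644   4.6191  87.6391  -0.009  -76.0516] F [-0.3984  0.1394 -4.3526] open 0.014569489042611928 g 79.35823559761047
tool shift -0.0010683896948752289 0.00011243956225362177 0.04253999185722698 turn rad -0.0012586219325399048
```

>>> play_rows --steps '[[[0,0,0.006,0],[0,0,0.012,0],[0,0,0.012,0],[0,0,0.009,0],[0,0,0.003,0]]]'

```text
time: 17.83
ee_pos: [0.5097, 0.2549, 0.1173]
tcp_rot: [179.8, -0.0, -77.4]
wrist_force: [-0.6, -0.4, -4.6]
opening: 0.0146
grasp_force: 79.3
```

Run:
```python
from h import *
t=bot.camera('top');s=bot.camera('scene');print(bot.get_obs()['ee_pos'])
cv2.imwrite('pics/x1.png',np.hstack([crop(t,150,175,75,85,5),crop(s,335,175,85,85,5)]))
```

```text
[0.51006806 0.25521302 0.11890613]
```

View pics/x1.png

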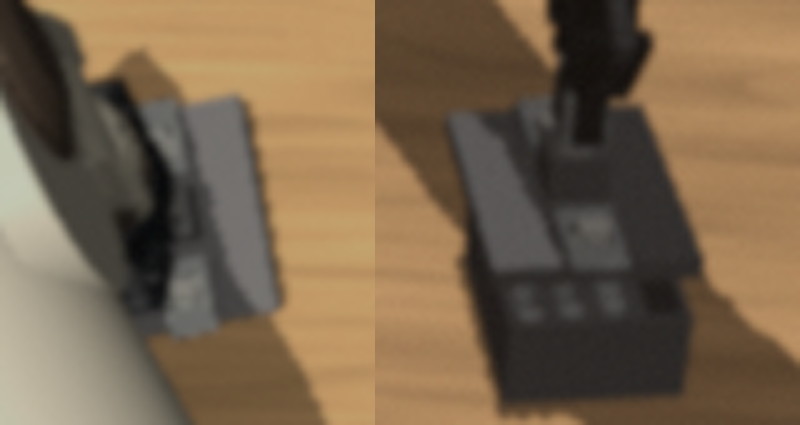

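Scene crop (5x): the lid hangs over the box. Its upper-face corners are about (449,112), (642,107), (698,270), (497,272). The top crop shows the lid's right-hand corners at (240,97) and (281,303). I'll compare lid and box within each camera.

Run:
```python
from h import *
np.set_printoptions(precision=4,suppress=True)
s,t=bot.camera('scene'),bot.camera('top')
u=lambda p,o,k:(np.array(p)+.5)/k-.5+np.array(o)
ang=lambda a,b:np.degrees(np.arctan2(*(a-b)[1::-1]))
z=bot.get_obs()['ee_pos'][2]-.0528+.022
S=[plane(s,u((x-375,y),(335,175),5),z)[:2] for x,y in((449,112),(642,107),(698,270),(497,272))]
B=[plane(s,u(p,(345,200),6),.05)[:2] for p in((55,72),(258,65),(316,232),(102,240))]
print(z,'lid s',np.array(S),np.mean(S,0),ang(S[3],S[0]),ang(S[2],S[1]));print('box s',np.array(B),np.mean(B,0),ang(B[3],B[0]),ang(B[2],B[1]))
T=[plane(t,u(p,(150,175),5),z)[:2] for p in((240,97),(281,303))]
a=np.radians(12.6);m=np.mean(T,0)+.051*np.array([-np.sin(a),np.cos(a)])
print('lid t',np.array(T),'centre',m,ang(*T),'vs box t .5107 .2546')
```

```text
0.0896664019063308 lid s [[0.4565 0.1925]
 [0.4387 0.2906]
 [0.5729 0.3157]
 [0.5874 0.2219]] [0.5139 0.2552] 12.664774596344097 10.57867883282206
box s [[0.4642 0.2065]
 [0.4471 0.2935]
 [0.5601 0.3158]
 [0.5771 0.2305]] [0.5121 0.2616] 11.989583678323417 11.184831230293575
lid t [[0.5817 0.2154]
 [0.4593 0.1867]] centre [0.5094 0.2508] 13.187261144833256 vs box t .5107 .2546
```

>>> play_rows --steps '[[[-0.005,-0.001,0,0],[0,0,0.004,0],[0,0,0.004,0],[0,0,0.004,0],[0,0,0.002,0]]]'

```text
time: 18.45
ee_pos: [0.5103, 0.2605, 0.1054]
tcp_rot: [180.0, -0.0, -77.4]
wrist_force: [-0.1, 0.0, -5.1]
opening: 0.0144
grasp_force: 79.4
```

>>> play_rows --steps '[[[0,0,0.001,0],[0,0,0.001,0],[0,0,0.001,0],[0,0,0.001,0],[0,0,0.001,0]]]'

```text
time: 18.87
ee_pos: [0.5107, 0.2606, 0.1013]
tcp_rot: [-180.0, 0.0, -77.4]
wrist_force: [0.0, -0.5, -4.6]
opening: 0.0144
grasp_force: 79.4
```

>>> play_rows --steps '[[[0,0,0.001,0],[0,0,0.001,0],[0,0,0.001,0],[0,0,0.001,0],[0,0,0,0]]]'

```text
time: 19.28
ee_pos: [0.5105, 0.2606, 0.097]
tcp_rot: [180.0, -0.0, -77.4]
wrist_force: [-0.7, -0.2, -5.6]
opening: 0.0147
grasp_force: 79.4
```

>>> play_rows --steps '[[[0,0,0.001,0],[0,0,0.001,0],[0,0,0.001,0],[0,0,0,0],[0,0,0,0]]]'

```text
time: 19.7
ee_pos: [0.5105, 0.2606, 0.0942]
tcp_rot: [180.0, -0.0, -77.4]
wrist_force: [0.2, 0.0, -4.8]
opening: 0.0146
grasp_force: 79.4
```

>>> play_rows --steps '[[[0,0,0.001,0],[0,0,0.0005,0],[0,0,0,0],[0,0,0,0],[0,0,0,0]]]'

```text
time: 20.12
ee_pos: [0.5106, 0.2607, 0.0929]
tcp_rot: [-180.0, 0.0, -77.4]
wrist_force: [0.7, 0.1, -3.3]
opening: 0.0145
grasp_force: 79.4
```

>>> play_rows --steps '[[[0,0,0.0007,0],[0,0,0,0],[0,0,0,0],[0,0,0,0],[0,0,0,0]]]'

```text
time: 20.53
ee_pos: [0.5108, 0.2607, 0.0927]
tcp_rot: [-180.0, 0.0, -77.4]
wrist_force: [-1.9, -1.7, 5.5]
opening: 0.0144
grasp_force: 80.6
```

>>> play_rows --steps '[[[0,0,0,0],[0,0,0,0],[0,0,0,0],[0,0,0,0],[0,0,0,0]]]' --gripper 0.07

```text
time: 20.95
ee_pos: [0.5105, 0.2607, 0.0919]
tcp_rot: [180.0, 0.0, -77.4]
wrist_force: [-0.4, 0.6, 0.3]
opening: 0.0696
grasp_force: 0.0
```

>>> play_rows --steps '[[[0,0,0,0],[0,0,-0.005,0],[0,0,-0.015,0],[0,0,-0.02,0],[0,0,-0.012,0]]]'

```text
time: 21.37
ee_pos: [0.5109, 0.2608, 0.1462]
tcp_rot: [-179.9, 0.0, -77.4]
wrist_force: [0.5, 0.8, 0.4]
opening: 0.0699
grasp_force: 0.0
```

>>> play_rows --steps '[[[0,0,0,0.1],[0,0,0,0.11],[0,0,0,0.11],[0,0,0,0.11],[0,0,0,0.11]]]'

```text
time: 21.78
ee_pos: [0.5107, 0.2607, 0.1445]
tcp_rot: [-180.0, 0.0, -108.6]
wrist_force: [0.3, 0.4, 0.3]
opening: 0.0702
grasp_force: 0.0
```

>>> play_rows --steps '[[[0,0,0,0.11],[0,0,0,0.11],[0,0,0,0.11],[0,0,0,0.11],[0,0,0,0.11]]]'

```text
time: 22.2
ee_pos: [0.5107, 0.2607, 0.1444]
tcp_rot: [-180.0, 0.0, -140.1]
wrist_force: [0.4, 0.5, -0.5]
opening: 0.0699
grasp_force: 0.0
```

>>> play_rows --steps '[[[0,0,0,0.11],[0,0,0,0.11],[0,0,0,0.11],[0,0,0,0.11],[0,0,0,0.04]]]'

```text
time: 22.62
ee_pos: [0.5107, 0.2607, 0.1445]
tcp_rot: [180.0, 0.0, -167.7]
wrist_force: [0.3, -0.2, 1.1]
opening: 0.0699
grasp_force: 0.0
```

```bash
python3 - <<'E'
from h import *
t=bot.camera('top');s=bot.camera('scene')
cv2.imwrite('pics/x2.png',np.hstack([crop(t,150,175,75,85,5),crop(s,335,175,85,85,5)]))
E
python3 d.py .5106 .2607 .065 -167.4
```

```text
t 22.7167 p [0.5107 0.2607 0.1444] rpy [ 179.9939    0.0223 -167.3556] q [27.0402  7.2717  2.9594 85.6647  0.0004 14.3957] F [-0.5315  0.0498  0.0276] open 0.06966238519347936 g 0.0
tool shift 0.00010452350292693354 4.975478790127421e-05 0.07940981814993783 turn rad 0.0007757601991789019
```

View pics/x2.png

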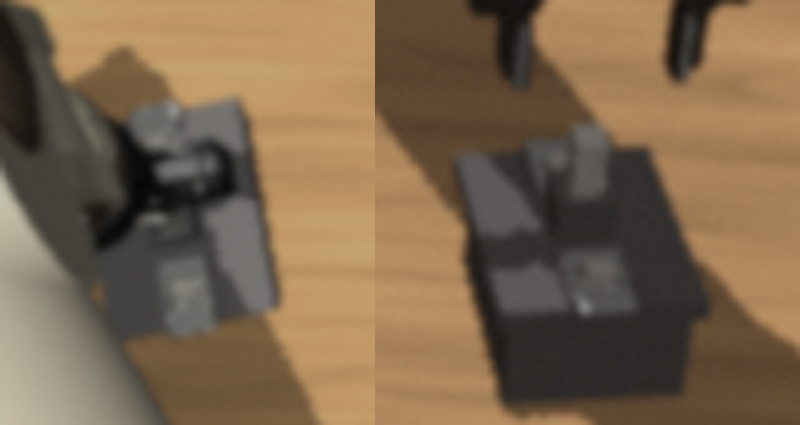

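The lid is level and flush on the box. The latch tabs barely protrude, the stem is at scene crop (588,131), and the open fingers straddle it. A quick check of stem centring comes before gripping the collar.

Run:
```python
from h import *
s,t=bot.camera('scene'),bot.camera('top')
u=lambda p,o,k:(np.array(p)+.5)/k-.5+np.array(o)
print('stem s',plane(s,u((588-375,132),(335,175),5),.12))
z=.062
S=[plane(s,u((x-375,y),(335,175),5),z)[:2] for x,y in((457,155),(648,150),(706,310),(502,310))]
print(np.mean(S,0))
```

```text
stem s [0.50909808 0.26103545 0.12      ]
[0.51032255 0.26083847]
```

>>> play_rows --steps '[[[0,0,0.01,0],[0,0,0.015,0],[0,0,0.015,0],[0,0,0.015,0],[0,0,0.01,0]]]'

```text
time: 23.23
ee_pos: [0.5099, 0.2603, 0.0768]
tcp_rot: [-180.0, -0.1, -167.3]
wrist_force: [0.2, 0.2, 0.4]
opening: 0.07
grasp_force: 0.0
```

>>> play_rows --steps '[[[0,0,0.006,0],[0,0,0.004,0],[0,0,0.003,0],[0,0,0.001,0],[0,0,0,0]]]' --gripper 0.05

```text
time: 23.65
ee_pos: [0.5108, 0.2607, 0.0654]
tcp_rot: [180.0, 0.0, -167.3]
wrist_force: [-0.8, -0.2, -0.1]
opening: 0.0501
grasp_force: 0.0
```

Centred. Close on the collar, then a slow trial lift.

>>> play_rows --steps '[[[0,0,0,0],[0,0,0,0],[0,0,0,0],[0,0,0,0],[0,0,0,0]]]' --gripper 0 --squeeze 40

```text
time: 24.07
ee_pos: [0.511, 0.2607, 0.0659]
tcp_rot: [180.0, 0.1, -167.3]
wrist_force: [0.2, -0.2, 5.8]
opening: 0.0294
grasp_force: 41.1
```

>>> play_rows --steps '[[[0,0,0,0],[0,0,0,0],[0,0,0,0],[0,0,0,0],[0,0,0,0]]]'

```text
time: 24.48
ee_pos: [0.511, 0.2607, 0.0659]
tcp_rot: [180.0, 0.1, -167.3]
wrist_force: [-0.5, -1.1, 5.2]
opening: 0.0294
grasp_force: 41.1
```

>>> play_rows --steps '[[[0,0,-0.001,0],[0,0,-0.001,0],[0,0,-0.001,0],[0,0,0,0],[0,0,0,0]]]'

```text
time: 24.9
ee_pos: [0.5104, 0.2606, 0.0678]
tcp_rot: [-180.0, -0.0, -167.3]
wrist_force: [0.4, 0.7, -2.8]
opening: 0.0292
grasp_force: 40.2
```

>>> play_rows --steps '[[[0,0,-0.001,0],[0,0,-0.001,0],[0,0,-0.001,0],[0,0,-0.001,0],[0,0,-0.001,0]]]'

```text
time: 25.32
ee_pos: [0.5106, 0.2606, 0.0732]
tcp_rot: [180.0, 0.0, -167.3]
wrist_force: [-0.4, 0.5, -2.5]
opening: 0.0295
grasp_force: 40.2
```

>>> play_rows --steps '[[[0,0,-0.002,0],[0,0,-0.003,0],[0,0,-0.003,0],[0,0,-0.003,0],[0,0,0,0]]]'

```text
time: 25.73
ee_pos: [0.5109, 0.2608, 0.085]
tcp_rot: [180.0, 0.1, -167.3]
wrist_force: [0.1, -0.2, -2.0]
opening: 0.0292
grasp_force: 40.2
```

Run:
```python
from h import *
f=[]
for i in range(6): s=bot.camera('scene');f.append(bot.get_obs()['wrist_force'])
print(np.mean(f,0),bot.get_obs()['ee_pos'])
cv2.imwrite('pics/x3.png',crop(s,335,165,85,95,6))
```

```text
[-0.07973667 -0.28495098 -2.22425848] [0.51046621 0.26055776 0.08389881]
```

View pics/x3.png

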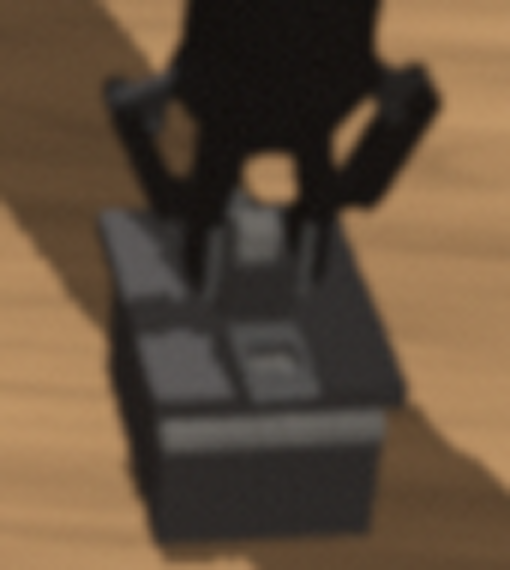

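The outer lid has risen level, and the aluminium flange stays on the box (bright band at (270,430)). The wrist carries only 2.2 N, so I lift on.

>>> play_rows --steps '[[[0,0,-0.006,0],[0,0,-0.008,0],[0,0,-0.008,0],[0,0,-0.008,0],[0,0,-0.008,0]]]'

```text
time: 26.45
ee_pos: [0.5108, 0.2607, 0.1235]
tcp_rot: [180.0, 0.0, -167.3]
wrist_force: [-1.1, 0.1, -2.2]
opening: 0.0297
grasp_force: 40.1
```

>>> play_rows --steps '[[[0,0,-0.01,0],[0,0,-0.01,0],[0,0,-0.01,0],[0,0,-0.01,0],[0,0,-0.01,0]]]'

```text
time: 26.87
ee_pos: [0.5106, 0.2606, 0.1733]
tcp_rot: [180.0, 0.0, -167.3]
wrist_force: [0.1, -0.3, -3.1]
opening: 0.0292
grasp_force: 40.1
```

>>> play_rows --steps '[[[0,0,-0.01,0],[0,0,-0.01,0],[0,0,-0.01,0],[0,0,-0.005,0],[0,0,0,0]]]'

```text
time: 27.28
ee_pos: [0.511, 0.2608, 0.2086]
tcp_rot: [180.0, 0.1, -167.3]
wrist_force: [0.4, -0.5, -1.4]
opening: 0.029
grasp_force: 40.2
```

>>> play_rows --steps '[[[0,0,0,0],[0,0,0,0],[0,0,0,0],[0,0,0,0],[0,0,0,0]]]'

```text
time: 27.7
ee_pos: [0.5105, 0.2606, 0.2067]
tcp_rot: [-180.0, -0.0, -167.3]
wrist_force: [0.0, -0.6, -2.2]
opening: 0.0289
grasp_force: 40.2
```

Run:
```python
from h import *
s=bot.camera('scene');t=bot.camera('top')
cv2.imwrite('pics/x4.png',np.hstack([crop(s,325,130,100,130,4),crop(t,130,150,100,130,4)]))
```

```text
(no output)
```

View pics/x4.png

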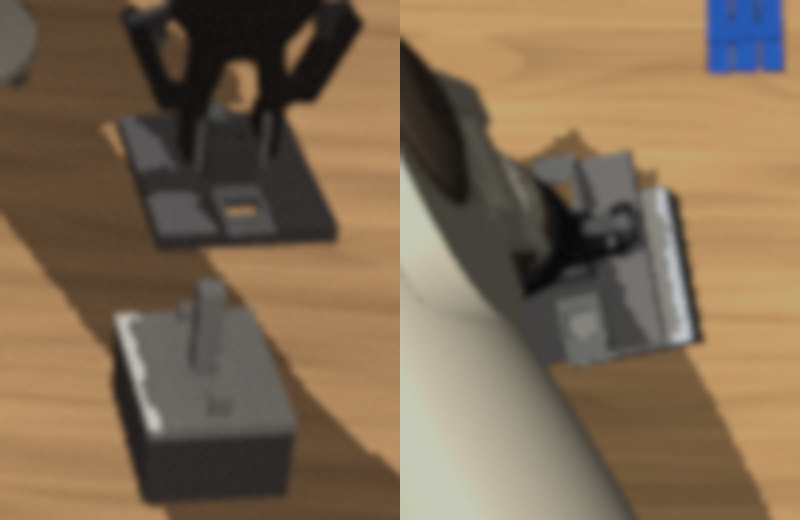

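The outer lid is held level well above the stem tip (scene crop (208,285)), and the inner lid sits flat on the box.

```bash
python3 -c "
from workcell import bot
print(bot.job_done())"
```

```text
the job is handed in; nothing more can be done
None
```

The job is handed in at about 28 s on the robot clock: both latches pressed to their hard stops, the inner lid seated in the box, and the outer lid held level about 70 mm above the stem top.

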